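# Balance check of a crank arm on the half-round block

### The arm

A 7-joint arm with a two-finger parallel gripper is mounted at the origin on the work surface. World frame = base frame: x ahead of the robot, y to its left, z up, the work surface at z = 0. Lengths are in m, angles in rad, forces in N, time in s.
With the tool pointing down it reaches from about 0.4 to 0.85 m from the base axis. Payload 10.4 kg.
Tool frame: the origin (TCP) lies midway between the tips of the shut fingers; the grasp point (between the pads) lies 19 mm behind it (manip.pinch_z is the distance from the TCP to the grasp point, in m); y points along the fingers, x is the direction in which the jaws open and shut, and the axes are right-handed (so a half turn about y gives the same grasp; the last joint's range is limited). The gripper opens to 85 mm and grips with 20 to 120 N. Pads are 22 mm wide; open, the fingers measure 114 mm over their backs; the gripper's body (76 mm by 85 mm) begins 54 mm behind the grasp point. The pads swing forward as they close: fully open they stand 13 mm farther back than shut.
Start: joints at [1.221, 0.332, -0.065, 1.46, 0.022, 1.35, -0.088], TCP at [0.201, -0.592, 0.231] pointing down, gripper open.
Joint ranges: [-2.6, 2.6], [-0.5, 2.12], [-1.47, 1.34], [0.16, 2.42], [-1.27, 4.41], [0.06, 2.06], [-2.6, 2.6]. Speed limits (rad/s): [2.22, 2.22, 2.79, 2.79, 3.14, 3.14, 3.14].

### API

Orientations are given as a unit quaternion [x, y, z, w].
In Python, from workcell import manip gives the robot as it stands.
- The arm moves only by the shell command python3 -m pendant 'ROWS' [OPENING] [FORCE]. ROWS is a JSON object of lists of equal length, an entry for each row: "offset": the shift along the tool's x, y, z scaled (see below), a list of three; "turn": the turn, a rotation vector about the tool's x, y, z scaled (see below), a list of three. A call has 1 to 12 rows; each row is the pose to reach, as a shift and turn from the pose measured when the call began, along the tool's axes at that moment; what a row does not reach only later rows make up. The controller multiplies each number of a shift by 200 mm and each number of a turn by 45 degrees. A row lasts 1/8 s, in which the tool goes at most 62.5 mm and 10.7 degrees, less where a joint would pass 70% of its speed; a pose out of reach is approached as far as the arm can. A call with a number of a shift or a turn outside -1 to 1 is refused whole. A call with a gripper value outside its range is refused whole. OPENING is the opening in per cent of the stroke, from 0 (shut) to 100 (fully open), set as the call begins (- or left out, the last holds). The fingers move at their own pace and stop on an object; FORCE is the grip in N (left out, the last holds). Time passes only in rows, so rows that repeat a pose let the fingers close. It gives the time, the measured TCP pose, the force and the opening at its end, in the units of the state.
- manip.get_obs(): the state, without advancing time (a new reading comes with each control period).
- manip.camera(name): name is "side" or "top" or "wrist"; returns (picture, depth): 384x512x3 uint8, red, green, blue; 384x512 float32, m along the optical axis (not along the pixel's ray), 0 where there is no reading.
- manip.camera_model(name): a dict with "intrinsics" (3x3 intrinsics, pixels), "k1" (the pictures are not rectified: a ray, as slopes to the right and down, at radius r is drawn at 1 + k1 r^2 times it, then the intrinsics apply), "R" (3x3) and "t" (3): a world point X has camera coordinates R X + t; the wrist camera has in their place "tool_from_camera" (4x4, takes a point from camera to tool coordinates, whose origin is the TCP and whose axes are the tool frame's). Camera axes: x right, y down, z forward; pixel columns grow to the right and rows downward; lengths in m; the calibration is good to about 2 mm. A picture is of the moment at which its call begins: read the wrist's pose just before it. camera_model takes no time and is no camera call.
- manip.hand_in(): hands the job in, once; it reports no verdict.
The state is a dict: "clock": time; "joint_pos": joint angles; "joint_velocities": joint speeds; "tau": joint torques, N m; "position": TCP position; "ee_rot": TCP orientation; "ft_force": force on the tool from outside, world axes, zero at the start; "torque": the same for the moment, N m; "grip_width": opening from 0.0 (shut) to 1.0 (fully open).
Only numpy, scipy, OpenCV 4.12 (cv2) and the standard library are available. Lean on these libraries where they do the work, as an engineer would, in place of code of your own. Each camera call takes 0.05 s, during which the arm holds its last target. There are 200 camera calls.

### The job

The crank arm lies aslant over the grey half-round block with its square hub end down on the table. Shift it along over the block until it balances there by itself, about level and at rest, with both ends clear of the table (it rocks for some seconds at first). Do not disturb the parts box, the jar or the roll of tape.

Things in the scene. Friction and masses are not known exactly. Their poses are not given: they have to be found in the camera images.
- crank: Aluminium crank arm, 240 long, flat underside, about 0.24 kg. Origin: on the underside below its balance point, 98.7 from the hub end, 141.3 from the knob end. x runs along it from hub to knob, z out of its top. Square hub block at -x, 44 x 44 x 18 high; then a flat bar 32 wide x 8 thick; black upright knob, 22 diameter, centred 127.3 from the origin, top 42 above the underside.
- hub_end (a point): Centre of the square hub's outer end face (44 wide x 18 high), 98.7 mm from the arm's origin in -x, 9 above the underside.
- knob_top (a point): Centre of the top of the black knob.
- block: Half-round block faced with grey rubber, fixed to the table: top part of a lying cylinder of radius 70, 64 long, crest line 45 above the table, about 131 wide at the table, on a thin foot strip 190 long. Origin on the table under the middle of the crest. y runs along the crest line; at the start the crank arm lies roughly along x, its hub down on the -x side.
- crest (a point): Middle of the block's crest line, 45 above the table.
- parts_box: Bystander: clear open plastic parts box, 100 x 80 x 50 high; origin at the centre of its underside.
- jar: Bystander: closed jar, 60 diameter, 80 high; origin at the centre of its underside.
- tape: Bystander: roll of grey tape lying flat, 90 outside diameter, 24 high; origin at the centre of its underside.
Mind the look-alikes: they are no part of the job. Of the things shaped like the crank, the aluminium one is meant.

How it is judged:
By the outcome, as a careful person would: the job done as asked, in the order asked, and still so for the second after the job is handed in, with the robot touching nothing.
It also fails if it takes over 51 s, if anything falls off the work surface, if the arm or the gripper's body presses on something with over 40 N, if the wrist force passes 120 N, or if a joint passes its speed limit or range.

## Working session

There is one attempt and no reset: what is moved stays moved. The work goes in short steps, Python scripts to look and compute and a shell command to move; the robot and the scene stay as the last step left them, time stands still between calls to the robot, and variables do not carry over. Pictures are saved under pics/ and viewed, about 8 in all and at most 12, crops included, and the job is handed in when it is done.

```bash
mkdir -p pics; cat > h.py <<'E'
import numpy as np, cv2
from workcell import manip
from scipy.spatial.transform import Rotation as Rn
def snap(n):
    o=manip.get_obs(); im,d=manip.camera(n); m=manip.camera_model(n)
    K=np.array(m["intrinsics"])
    if n=="wrist":
        T=np.array(m["tool_from_camera"]); W=np.eye(4); W[:3,:3]=Rn.from_quat(o["ee_rot"]).as_matrix(); W[:3,3]=o["position"]
        C=W@T
    else:
        C=np.eye(4); R=np.array(m["R"]); C[:3,:3]=R.T; C[:3,3]=-R.T@np.array(m["t"])
    return im,d,(K,m["k1"],C)
def rays(uv,cm):
    K,k1,C=cm; uv=np.asarray(uv,float).reshape(-1,1,2)
    p=cv2.undistortPoints(uv,K,np.array([k1,0,0,0.]))[:,0]
    return np.c_[p,np.ones(len(p))]
def onplane(uv,cm,z):
    C=cm[2]; r=rays(uv,cm)@C[:3,:3].T; c=C[:3,3]
    return c+r*((z-c[2])/r[:,2:3])
def bydepth(uv,d,cm):
    C=cm[2]; uv=np.asarray(uv).reshape(-1,2); z=d[uv[:,1].astype(int),uv[:,0].astype(int)]
    return (rays(uv,cm)*z[:,None])@C[:3,:3].T+C[:3,3]
def cloud(d,cm):
    v,u=np.mgrid[0:384,0:512]; P=bydepth(np.c_[u.ravel(),v.ravel()],d,cm).reshape(384,512,3); P[d==0]=np.nan; return P
def save(n,im): cv2.imwrite("pics/"+n+".png",im[:,:,::-1])
E
python3 - <<'E'
from h import *
o=manip.get_obs(); print({k:np.round(v,3) for k,v in o.items()}, manip.pinch_z)
a,_,_=snap("top"); b,_,_=snap("side")
save("a",np.vstack([a,b])[:, :] if 0 else cv2.resize(np.hstack([a,b]),(800,300)))
save("top",a);save("side",b)
E
```

```text
{'clock': np.float64(0.0), 'joint_pos': array([ 1.221,  0.333, -0.065,  1.461,  0.022,  1.35 , -0.088]), 'joint_velocities': array([-0.001,  0.002, -0.   ,  0.   ,  0.   ,  0.001,  0.   ]), 'tau': array([ 0.0000e+00, -6.2544e+01,  5.0000e-02, -3.9161e+01,  1.6000e-02,
        1.0000e-02, -0.0000e+00]), 'position': array([ 0.2  , -0.592,  0.23 ]), 'ee_rot': array([-0.574,  0.412, -0.412,  0.575]), 'ft_force': array([0.39 , 0.44 , 0.655]), 'torque': array([-0.02 , -0.042,  0.034]), 'grip_width': np.float64(1.002)} 0.0187
```

View pics/top.png

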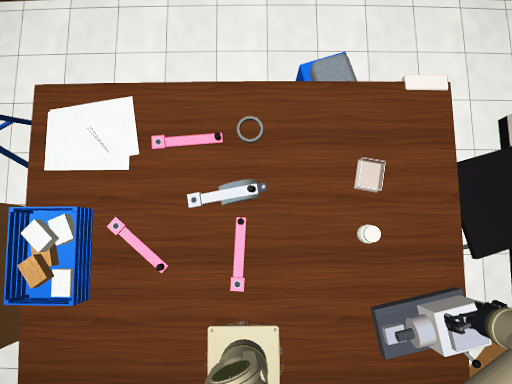

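View pics/side.png

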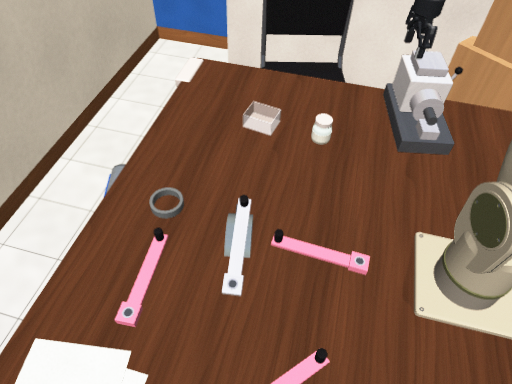

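The candidates in the top view are pink cranks at (187,141), (137,245) and (239,255), and the aluminium one at (225,193), lying over the grey block at (240,190). The silver one is the target. Next I'll measure it and check a close crop.

```bash
python3 - <<'E'
from h import *
o=manip.get_obs(); print(np.round(Rn.from_quat(o["ee_rot"]).as_matrix(),3))
out=[]
for n,(u0,v0,w,h) in {"top":(180,165,96,54),"side":(190,180,96,120)}.items():
    im,d,cm=snap(n); P=cloud(d,cm)
    hsv=cv2.cvtColor(im,cv2.COLOR_RGB2HSV)
    c=im[v0:v0+h,u0:u0+w]; save("crop_"+n,cv2.resize(c,None,fx=4 if n=="side" else 6,fy=4 if n=="side" else 6,interpolation=cv2.INTER_CUBIC))
    R=np.zeros((384,512),bool); R[v0:v0+h,u0:u0+w]=1
    m=R&(hsv[...,1]<45)&(hsv[...,2]>175)
    k,l,s,ce=cv2.connectedComponentsWithStats(m.astype(np.uint8)); i=1+np.argmax(s[1:,4]); m=l==i
    Q=P[m]; Q=Q[~np.isnan(Q[:,0])]
    print(n,"silver",s[i],ce[i],np.round(Q.min(0),3),np.round(Q.max(0),3))
    c0=np.median(Q,0); a=np.linalg.svd(Q-Q.mean(0),full_matrices=False)[2]; print(np.round(c0,4),np.round(a,3)); t=(Q-Q.mean(0))@a[0]; print("ext",np.round(Q.mean(0)+a[0]*t.min(),4),np.round(Q.mean(0)+a[0]*t.max(),4))
    z=R&(P[...,2]>.008); 
    g=R&(hsv[...,2]<175)&(hsv[...,2]>80)&(P[...,2]>.006)&(hsv[...,1]<120)
    G=P[g]; print("grey",len(G),np.round(np.percentile(G,[2,50,98],axis=0),3))
    dk=R&(hsv[...,2]<50)&(P[...,2]>.05); D=P[dk]; print("knob",len(D),np.round(np.percentile(D,[5,50,95],axis=0),3) if len(D) else 0)
    print("table z",np.round(np.nanmedian(P[300:310,130:160,2] if n=="top" else P[220:240,60:90,2]),4), "cam",np.round(cm[2][:3,3],3))
E
python3 -c "
import cv2,numpy as np
a=cv2.imread('pics/crop_top.png');b=cv2.imread('pics/crop_side.png');b=cv2.resize(b,None,fx=.56,fy=.56)
o=np.zeros((a.shape[0]+b.shape[0],max(a.shape[1],b.shape[1]),3),'uint8');o[:a.shape[0],:a.shape[1]]=a;o[a.shape[0]:,:b.shape[1]]=b;cv2.imwrite('pics/c.png',o);print(o.shape)"
```

```text
[[ 0.321 -0.     0.947]
 [-0.947  0.001  0.321]
 [-0.001 -1.    -0.   ]]
top silver [187 184  71  24 709] [219.95909732 194.95486601] [ 0.503 -0.049 -0.003] [0.57  0.188 0.101]
[0.5396 0.0725 0.0378] [[-0.135  0.964 -0.229]
 [-0.963 -0.182 -0.198]
 [ 0.233 -0.194 -0.953]]
ext [ 0.556 -0.05   0.069] [0.5224 0.1899 0.012 ]
grey 428 [[ 0.514 -0.074  0.007]
 [ 0.565  0.007  0.033]
 [ 0.591  0.164  0.082]]
knob 36 [[ 0.544 -0.039  0.09 ]
 [ 0.552 -0.03   0.102]
 [ 0.559 -0.021  0.107]]
table z 0.0004 cam [ 0.412 -0.043  1.218]
side silver [ 222  198   29   97 1430] [237.06293706 250.02377622] [ 0.503 -0.109 -0.002] [0.59  0.186 0.074]
[0.5393 0.0753 0.0335] [[-0.139  0.968 -0.21 ]
 [-0.99  -0.14   0.009]
 [-0.021  0.209  0.978]]
ext [ 0.5636 -0.0918  0.0746] [0.5241 0.183  0.015 ]
grey 385 [[ 0.513 -0.04   0.009]
 [ 0.565  0.027  0.037]
 [ 0.588  0.168  0.074]]
knob 69 [[ 0.544 -0.031  0.082]
 [ 0.552 -0.022  0.1  ]
 [ 0.559 -0.016  0.104]]
table z -0.747 cam [0.39  0.569 0.848]
(593, 576, 3)
```

View pics/c.png

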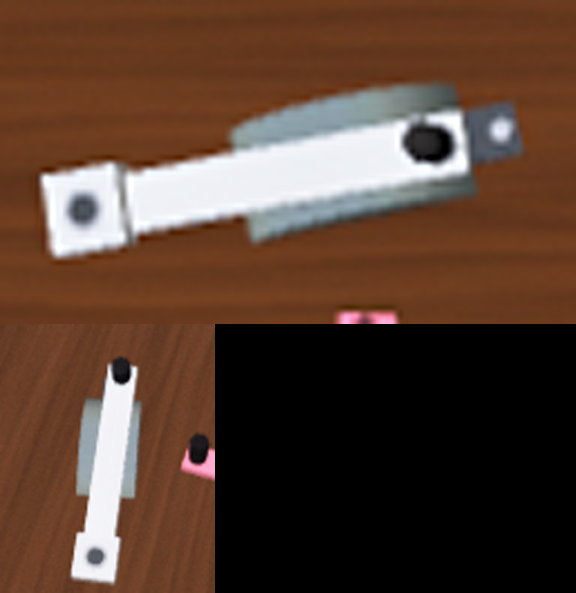

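The close crop confirms it: silver crank, hub at crop pixel (83,210), black knob at (428,143), and the grey block and its foot strip under it. Next I'll fit the block's crest and the crank's pose.

```bash
python3 - <<'E'
from h import *
from scipy.optimize import least_squares
for n,(u0,v0,w,h) in {"top":(180,165,100,54),"side":(190,180,96,120)}.items():
    im,d,cm=snap(n); P=cloud(d,cm); hsv=cv2.cvtColor(im,cv2.COLOR_RGB2HSV)
    R=np.zeros((384,512),bool); R[v0:v0+h,u0:u0+w]=1
    g=R&(hsv[...,0]>75)&(hsv[...,0]<115)&(hsv[...,2]>90)&(hsv[...,2]<200)&(P[...,2]>.008)&(P[...,2]<.05)&(hsv[...,1]>20)
    g=cv2.erode(g.astype(np.uint8),np.ones((2,2)))>0
    G=P[g]; 
    def f(p): # axis dir normal (block x) angle a, offset
        s=G[:,0]*np.cos(p[0])+G[:,1]*np.sin(p[0])-p[1]
        return np.hypot(s,G[:,2]+.025)-.070
    r=least_squares(f,[-1.37,0.08],loss="soft_l1",f_scale=.003); a,s0=r.x
    ex=np.array([np.cos(a),np.sin(a)]); ey=np.array([-ex[1],ex[0]]); t=G[:,:2]@ey
    print(n,len(G),"ang",np.degrees(a),"rms",np.std(r.fun),"t",np.percentile(t,[1,3,50,97,99]),"crest",ex*s0+ey*(t.min()+t.max())/2, 's',np.percentile(G[:,:2]@ex-s0,[1,99]))
    m=R&(hsv[...,1]<45)&(hsv[...,2]>175)&(P[...,2]>.004)
    Q=P[m]; hi=Q[(Q[:,1]>.0)&(Q[:,1]<.12)]; v=np.linalg.svd(hi-hi.mean(0))[2]
    print("bar mean",hi.mean(0),"dir",-v[0]*np.sign(v[0][1]),"normal",v[2]*np.sign(v[2][2]))
    # outline: image corners of block from top, foot corners; hub
    hu=Q[Q[:,1]>.143]; print("hub rect",hu.mean(0),cv2.minAreaRect(hu[:,:2].astype(np.float32)*1000))
im,d,cm=snap("top")
q=[(221.7,205),(218.7,186.7),(259.2,196.7),(255.8,179.2)]
c=onplane(q,cm,0); print(np.round(c,3),c.mean(0))
for nm,uv in dict(jar=(369,234),box=(370,175),tape=(250,128)).items(): print(nm,np.round(onplane([uv],cm,0.04),3))
E
```

```text
top 146 ang -72.82381121055329 rms 0.017361080440584934 t [0.50001489 0.50086371 0.54885607 0.56119125 0.56192123] crest [0.55062247 0.01291232] s [-0.14597376  0.05878013]
bar mean [0.54153858 0.05775098 0.04250529] dir [ 0.14597856 -0.95193863  0.26926401] normal [-0.11256652  0.25442881  0.96051796]
hub rect [0.52735816 0.1631919  0.02323856] ((527.2556762695312, 161.9879150390625), (43.91029739379883, 42.31855392456055), 6.878544330596924)
side 246 ang -78.70230132176178 rms 0.016488328361382226 t [0.51489676 0.51539343 0.56293878 0.57369346 0.5743059 ] crest [0.55262361 0.01329721] s [-0.15569416 -0.00021968]
bar mean [0.54236923 0.0594713  0.03976368] dir [ 0.14289705 -0.95243406  0.26916498] normal [-0.01172263  0.27030813  0.9627025 ]
hub rect [0.52732206 0.16424731 0.02276413] ((526.9890747070312, 162.36627197265625), (43.66532897949219, 42.270294189453125), 7.936402797698975)
[[ 0.509  0.071  0.   ]
 [ 0.571  0.081  0.   ]
 [ 0.536 -0.056  0.   ]
 [ 0.596 -0.045  0.   ]] [0.55302581 0.01251167 0.        ]
jar [[ 0.406 -0.413  0.04 ]]
box [[ 0.601 -0.425  0.04 ]]
tape [[ 0.764 -0.027  0.04 ]]
```

Two measurements agree. The crest is at about (0.553, 0.013), with block x at -78.5°. The crank is at -81.4°, tilted 15.7°, with its hub at (0.527, 0.162). I'll travel towards the hub in the air.

```bash
cat > to.py <<'E'
import sys
from h import *
# args: x y z yaw_deg(jaw axis) : needed offset/turn in scaled units for tool down (pitch handled apart)
x,y,z,yaw=map(float,sys.argv[1:5]); pitch=float(sys.argv[5]) if len(sys.argv)>5 else 0
o=manip.get_obs(); R=Rn.from_quat(o["ee_rot"])
c,s=np.cos(np.radians(yaw)),np.sin(np.radians(yaw))
T=np.array([[c,0,-s],[s,0,c],[0,-1,0]]) # x jaw, y down, z horizontal
T=Rn.from_matrix(T)*Rn.from_euler('x',pitch,degrees=True)
print("offset",np.round(R.inv().apply(np.array([x,y,z])-o["position"])/.2,3),"turn",np.round((R.inv()*T).as_rotvec(degrees=True)/45,3))
print("pos",np.round(o["position"],4),"F",np.round(o["ft_force"],1),"q",np.round(o["joint_pos"],2),"w",o["grip_width"],o["clock"])
E
python3 -m pendant '{"offset":[[-1,0,0.9],[-1,0,0.9],[-1,0,0.9],[-1,0,0.9],[-1,0,0.9],[-1,0,0.9]],"turn":[[0,-0.6,0],[0,-0.6,0],[0,-0.6,0],[0,-0.6,0],[0,-0.6,0],[0,-0.6,0]]}' 100 60
python3 to.py 0.527 0.162 0.2 8.3
```

```text
clock: 1.1
position: [0.3073, -0.3442, 0.2316]
ee_rot: [0.655, -0.266, 0.266, -0.655]
ft_force: [-0.0, -0.1, -0.0]
grip_width: 1.002
offset [-0.976  0.156  2.581] turn [ 1.000e-03 -1.166e+00  1.000e-03]
pos [ 0.3073 -0.3442  0.2316] F [-0.  -0.1 -0. ] q [ 1.05 -0.01 -0.3   1.86 -0.    1.3  -0.02] w 1.0015386956855183 1.1
```

```bash
python3 -m pendant '{"offset":[[-0.37,0,1],[-0.37,0,1],[-0.37,0,1],[-0.37,0,1],[-0.37,0,1],[-0.37,0,1]],"turn":[[0,-0.5,0],[0,-0.5,0],[0,-0.5,0],[0,-0.5,0],[0,-0.5,0],[0,-0.5,0]]}'
python3 to.py 0.527 0.162 0.2 8.3
```

```text
clock: 1.85
position: [0.3932, -0.1512, 0.2314]
ee_rot: [0.694, -0.134, 0.134, -0.694]
ft_force: [-0.5, 0.1, -0.0]
grip_width: 1.0
offset [0.039 0.156 1.703] turn [ 0.001 -0.669  0.   ]
pos [ 0.3932 -0.1512  0.2314] F [-0.5  0.1 -0. ] q [ 0.84 -0.11 -0.54  1.93 -0.06  1.3  -0.06] w 1.0004054087388372 1.85
```

```bash
python3 -m pendant '{"offset":[[0,0,1],[0,0,1],[0,0,1],[0,0,1],[0,0,1],[0,0,1]],"turn":[[0,-0.4,0],[0,-0.4,0],[0,-0.4,0],[0,-0.4,0],[0,-0.4,0],[0,-0.4,0]]}'
python3 to.py 0.527 0.162 0.2 8.3
```

```text
clock: 2.6
position: [0.4674, 0.032, 0.231]
ee_rot: [0.707, -0.025, 0.025, -0.706]
ft_force: [-0.1, -0.9, 0.6]
grip_width: 0.998
offset [0.252 0.154 0.67 ] turn [ 0.001 -0.274 -0.001]
pos [0.4674 0.032  0.231 ] F [-0.1 -0.9  0.6] q [ 0.61  0.03 -0.78  1.82  0.02  1.3  -0.24] w 0.9975171961775507 2.6
```

```bash
python3 -m pendant '{"offset":[[0.25,0.25,0.67],[0.25,0.25,0.67],[0.25,0.25,0.67],[0.25,0.25,0.67],[0.25,0.25,0.67],[0.25,0.25,0.67]],"turn":[[0,-0.27,0],[0,-0.27,0],[0,-0.27,0],[0,-0.27,0],[0,-0.27,0],[0,-0.27,0]]}'
python3 to.py 0.527 0.162 0.0 8.3
python3 - <<'E'
from h import *
im,d,cm=snap("wrist"); save("w1",im); P=cloud(d,cm); hsv=cv2.cvtColor(im,cv2.COLOR_RGB2HSV)
m=(hsv[...,1]<45)&(hsv[...,2]>150)&(P[...,2]>.008)&(P[...,2]<.09); Q=P[m]; print(len(Q))
hu=Q[(Q[:,1]>.143)&(abs(Q[:,0]-.53)<.05)]; print("hub",np.round(hu.mean(0),4) if len(hu) else 0,cv2.minAreaRect(hu[:,:2].astype(np.float32)*1000) if len(hu)>5 else 0)
b=Q[(Q[:,1]<.12)&(Q[:,1]>.03)&(abs(Q[:,0]-.55)<.05)]
if len(b)>20: print("bar",b.mean(0),np.linalg.svd(b-b.mean(0),full_matrices=False)[2][0])
E
```

```text
clock: 3.35
position: [0.527, 0.1602, 0.1814]
ee_rot: [0.706, 0.049, -0.049, -0.705]
ft_force: [-0.5, 0.2, 0.7]
grip_width: 1.001
offset [0.001 0.907 0.011] turn [ 0.003 -0.007  0.   ]
pos [0.527  0.1602 0.1814] F [-0.5  0.2  0.7] q [ 0.36  0.32 -0.87  1.69  0.26  1.25 -0.43] w 1.0011009617725886 3.35
8280
hub [0.5281 0.1626 0.0224] ((527.696533203125, 161.09561157226562), (43.72747039794922, 41.13336181640625), 7.824767112731934)
bar [0.54480586 0.06743365 0.03453297] [ 0.30488684 -0.92945567  0.20774063]
```

View pics/w1.png

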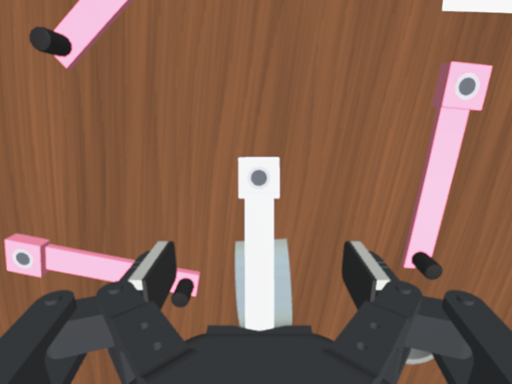

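The wrist view shows the hub at (259,177), square between the jaws, with the bar running down over the block. Descend and grip.

```bash
python3 -m pendant '{"offset":[[0,0.3,0.01],[0,0.6,0.01],[0,0.75,0.01],[0,0.85,0.01],[0,0.9,0.01],[0,0.9,0.01],[0,0.9,0.01]],"turn":[[0,0,0],[0,0,0],[0,0,0],[0,0,0],[0,0,0],[0,0,0],[0,0,0]]}' 100
python3 to.py 0.5275 0.162 0.001 8.3
```

```text
clock: 4.28
position: [0.5276, 0.1624, 0.0026]
ee_rot: [0.706, 0.05, -0.048, -0.705]
ft_force: [1.7, 0.4, 0.3]
grip_width: 1.0
offset [-0.001  0.008 -0.002] turn [ 0.002 -0.007  0.003]
pos [0.5276 0.1624 0.0026] F [1.7 0.4 0.3] q [ 0.25  0.54 -0.76  1.84  0.46  0.94 -0.58] w 0.999900246952473 4.275
```

```bash
python3 -m pendant '{"offset":[[0,0,0],[0,0,0],[0,0,0],[0,0,0],[0,0,0],[0,0,0],[0,0,0],[0,0,0]],"turn":[[0,0,0],[0,0,0],[0,0,0],[0,0,0],[0,0,0],[0,0,0],[0,0,0],[0,0,0]]}' 20 60
python3 to.py 0.5275 0.162 0.001 8.3
python3 - <<'E'
from h import *
a,_,_=snap("side"); save("s2",cv2.resize(a[150:330,150:390],None,fx=3,fy=3,interpolation=cv2.INTER_CUBIC))
E
```

```text
clock: 5.28
position: [0.5282, 0.1626, 0.0032]
ee_rot: [0.706, 0.05, -0.048, -0.705]
ft_force: [-0.2, 0.1, 6.1]
grip_width: 0.503
offset [-0.004  0.011 -0.002] turn [ 0.002 -0.007  0.004]
pos [0.5282 0.1626 0.0032] F [-0.2  0.1  6.1] q [ 0.25  0.54 -0.76  1.84  0.46  0.94 -0.58] w 0.5026653502845979 5.275
```

View pics/s2.png

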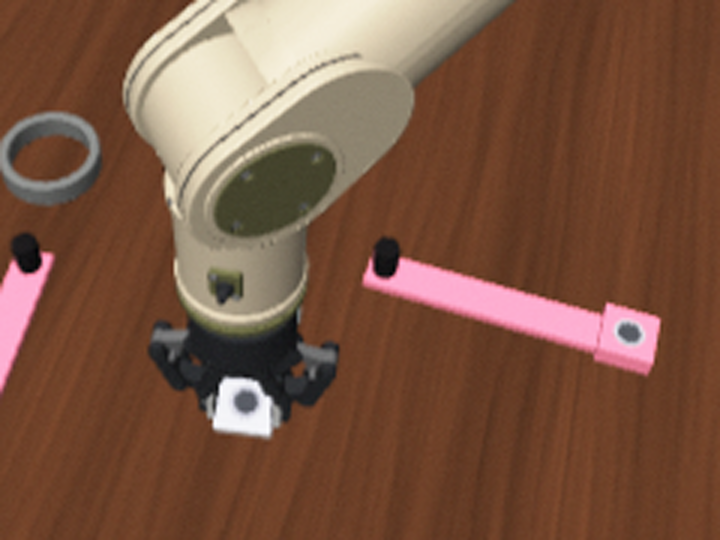

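The grip holds at 43 mm, which is the hub width. Lift, level by 15.7° about the jaw axis, and move towards the crest in the air.

```bash
python3 -m pendant '{"offset":[[0,-0.1,0],[0,-0.2,0],[0,-0.3,0],[0,-0.36,-0.05],[0,-0.4,-0.1],[0,-0.4,-0.15],[0,-0.4,-0.2],[0.02,-0.4,-0.25],[0.02,-0.4,-0.3],[0.02,-0.4,-0.34],[0.02,-0.4,-0.34],[0.02,-0.4,-0.34]],"turn":[[0,0,0],[0,0,0],[0,0,0],[0.05,0,0],[0.1,0,0],[0.15,0,0],[0.2,0,0],[0.25,0,0],[0.3,0,0],[0.35,0,0],[0.35,0,0],[0.35,0,0]]}' - 70
cat > meas.py <<'E'
from h import *
import sys
o=manip.get_obs(); print("pos",np.round(o["position"],4),"F",np.round(o["ft_force"],1),"w",round(o["grip_width"],3),round(o["clock"],2))
for n in sys.argv[1:]:
    im,d,cm=snap(n); P=cloud(d,cm); hsv=cv2.cvtColor(im,cv2.COLOR_RGB2HSV)
    m=(hsv[...,1]<45)&(hsv[...,2]>150)&(P[...,2]>.03)&(P[...,2]<.15)&(abs(P[...,0]-.55)<.04)&(P[...,1]>-.14)&(P[...,1]<.15)
    k,l,s,ce=cv2.connectedComponentsWithStats(cv2.erode(m.astype(np.uint8),np.ones((2,2)))); Q=P[l==1+np.argmax(s[1:,4])]
    print(n,len(Q),"x,y,z ranges",np.round(np.percentile(Q,[1,50,99],axis=0),4).tolist())
    y0=Q[:,1].max()
    hu=Q[Q[:,1]>y0-.04]; print(" hub",np.round(hu.mean(0),4), [np.round(t,1) for t in cv2.minAreaRect(hu[:,:2].astype(np.float32)*1000)])
    b=Q[Q[:,1]<y0-.06]
    for _ in range(3):
        c=np.median(b,0); v=np.linalg.svd(b-b.mean(0),full_matrices=False)[2]; r=abs((b-b.mean(0))@v[2]); b=b[r<max(.003,2*np.median(r))]
    dr=-v[0]*np.sign(v[0][1]); print(" bar",len(b),np.round(b.mean(0),4),"dir",np.round(dr,3),"tilt",round(np.degrees(np.arcsin(dr[2])),1),"yaw",round(np.degrees(np.arctan2(dr[1],dr[0])),1),"n",np.round(v[2],3))
    kn=(hsv[...,2]<60)&(P[...,2]>.06)&(P[...,2]<.16)&(abs(P[...,0]-.57)<.03)&(P[...,1]>-.16)&(P[...,1]<-.05)
    K=P[kn]; print(" knob",len(K),np.round(np.percentile(K,[5,50,95],axis=0),4).tolist() if len(K) else 0)
    save("m_%s_%.2f"%(n,o["clock"]),im)
E
python3 meas.py side top
```

```text
clock: 6.82
position: [0.5412, 0.0965, 0.084]
ee_rot: [-0.603, -0.044, 0.055, 0.795]
ft_force: [0.6, 0.0, -3.8]
grip_width: 0.499
pos [0.5412 0.0965 0.084 ] F [ 0.6  0.  -3.8] w 0.499 6.83
side 428 x,y,z ranges [[0.5147, 0.0227, 0.0433], [0.5431, 0.0956, 0.1009], [0.5782, 0.1165, 0.116]]
 hub [0.539  0.1015 0.1003] [array([538.5,  97.1]), array([39.4, 49.8]), np.float64(89.8)]
 bar 50 [0.5555 0.0465 0.0834] dir [ 0.472 -0.435 -0.767] tilt -50.1 yaw -42.7 n [-0.02   0.864 -0.502]
 knob 0 0
top 57 x,y,z ranges [[0.5533, -0.1238, 0.0865], [0.563, -0.0959, 0.0936], [0.5789, -0.0865, 0.0988]]
 hub [ 0.5645 -0.0985  0.0934] [array([ 566.5, -105. ]), array([26. , 37.3]), np.float64(1.9)]
  return _methods._mean(a, axis=axis, dtype=dtype,
  ret = um.true_divide(
meas.py:13: RuntimeWarning: Mean of empty slice.
  c=np.median(b,0); v=np.linalg.svd(b-b.mean(0),full_matrices=False)[2]; r=abs((b-b.mean(0))@v[2]); b=b[r<max(.003,2*np.median(r))]
Traceback (most recent call last):
  File "meas.py", line 13, in <module>
    c=np.median(b,0); v=np.linalg.svd(b-b.mean(0),full_matrices=False)[2]; r=abs((b-b.mean(0))@v[2]); b=b[r<max(.003,2*np.median(r))]
                                                                                               ~^^^
IndexError: index 2 is out of bounds for axis 0 with size 0
```

```bash
python3 - <<'E'
from h import *
a,da,ca=snap("top"); b,db,cb=snap("side")
A=cv2.resize(a[150:230,180:300],(600,400),interpolation=cv2.INTER_CUBIC)[100:300]; B=cv2.resize(b[170:290,180:300],(400,400),interpolation=cv2.INTER_CUBIC)
o=np.zeros((600,600,3),np.uint8); o[:200]=A; o[200:,:400]=B; save("c3",o)
E
```

```text
(no output)
```

View pics/c3.png

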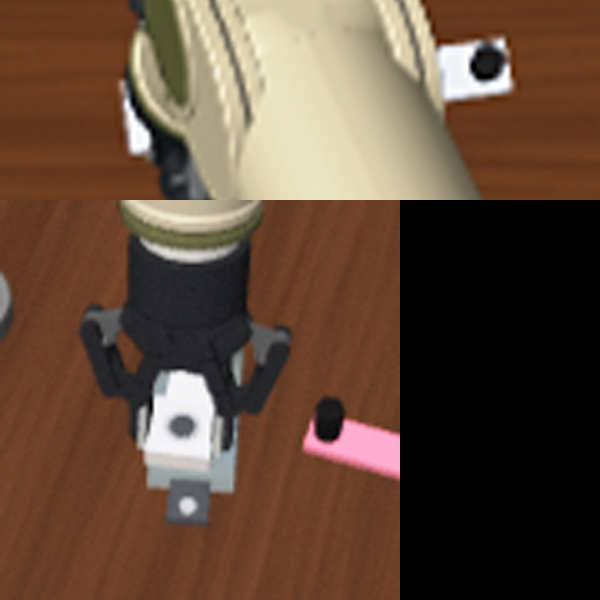

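The top view shows the knob end edge at crop (503,38)–(512,93) and the hub end edge at (122,82)–(132,153). The side view shows the hub hole at (183,426). Converting these to world points:

```bash
python3 - <<'E'
from h import *
a,da,ca=snap("top"); b,db,cb=snap("side")
for z in (.088,.091): print("knobend",z,np.round(onplane([(280.6,177.6),(282.4,188.6)],ca,z).mean(0),4))
for z in (.098,.101): print("hubend",z,np.round(onplane([(204.4,186.4),(206.4,200.6)],ca,z).mean(0),4), "hubctr side",np.round(onplane([(234.9,237.8)],cb,z),4))
P=cloud(da,ca); print("bar top z near knob", np.round(np.nanmedian(P[180:187,270:274].reshape(-1,3),0),4))
Pb=cloud(db,cb); print("hub top", np.round(Pb[232:246,229:241][::4,::4].reshape(-1,3),4).tolist())
E
python3 to.py 0.541 0.0965 0.084 8.3 15.7
```

```text
knobend 0.088 [ 0.5695 -0.1261  0.088 ]
knobend 0.091 [ 0.5691 -0.1259  0.091 ]
hubend 0.098 [0.5376 0.1124 0.098 ] hubctr side [[0.5412 0.0892 0.098 ]]
hubend 0.101 [0.5373 0.112  0.101 ] hubctr side [[0.5406 0.0911 0.101 ]]
bar top z near knob [ 0.5693 -0.0943  0.0933]
hub top [[0.5578, 0.0801, 0.1016], [0.5489, 0.0781, 0.1025], [0.5402, 0.0758, 0.1026], [0.5545, 0.0908, 0.1021], [0.5456, 0.0891, 0.1032], [0.537, 0.0864, 0.1029], [0.5515, 0.1006, 0.1013], [0.5429, 0.0982, 0.1014], [0.5336, 0.098, 0.1049], [0.5484, 0.1107, 0.1014], [0.5399, 0.1083, 0.1013], [0.5312, 0.1062, 0.1019]]
offset [-0.001 -0.002  0.001] turn [ 0.002 -0.005  0.006]
pos [0.5412 0.0964 0.0835] F [ 0.   0.1 -3.8] q [ 0.65  0.48 -0.9   1.79  0.12  1.02 -0.11] w 0.49615792711169593 7.125
```

The length checks out at 240 mm and the crank is level. Its balance point is at (0.550, 0.014), about 1–2 mm from the crest. Lowering next.

```bash
python3 to.py 0.543 0.0955 0.049 8.3 15.7
```

```text
offset [ 0.008  0.164 -0.052] turn [ 0.002 -0.005  0.006]
pos [0.5412 0.0964 0.0835] F [ 0.   0.1 -3.8] q [ 0.65  0.48 -0.9   1.79  0.12  1.02 -0.11] w 0.49615792711169593 7.125
```

```bash
python3 -m pendant '{"offset":[[0,0.04,-0.012],[0.01,0.08,-0.026],[0.01,0.12,-0.038],[0.01,0.15,-0.047],[0.01,0.164,-0.052],[0.01,0.164,-0.052]],"turn":[[0,0,0],[0,0,0],[0,0,0],[0,0,0],[0,0,0],[0,0,0]]}'
python3 -m pendant '{"offset":[[0,0.005,-0.0015],[0,0.005,-0.0015]],"turn":[[0,0,0],[0,0,0]]}'
python3 -m pendant '{"offset":[[0,0.005,-0.0015],[0,0.005,-0.0015]],"turn":[[0,0,0],[0,0,0]]}'
python3 -m pendant '{"offset":[[0,0.005,-0.0015],[0,0.005,-0.0015]],"turn":[[0,0,0],[0,0,0]]}'
```

```text
clock: 7.88
position: [0.5434, 0.0956, 0.049]
ee_rot: [-0.603, -0.044, 0.055, 0.795]
ft_force: [-0.6, -0.4, -2.8]
grip_width: 0.496
clock: 8.12
position: [0.5434, 0.0956, 0.048]
ee_rot: [-0.603, -0.044, 0.055, 0.795]
ft_force: [0.5, 0.3, -2.6]
grip_width: 0.496
clock: 8.38
position: [0.5435, 0.0955, 0.047]
ee_rot: [-0.603, -0.044, 0.055, 0.795]
ft_force: [0.2, -1.0, -3.3]
grip_width: 0.495
clock: 8.62
position: [0.5434, 0.0955, 0.0459]
ee_rot: [-0.603, -0.044, 0.055, 0.795]
ft_force: [-0.2, 0.3, -3.5]
grip_width: 0.496
```

```bash
for i in 1 2 3 4; do python3 -m pendant '{"offset":[[0,0.005,-0.0015],[0,0.005,-0.0015]],"turn":[[0,0,0],[0,0,0]]}' | grep -E "posi|force"; done
```

```text
position: [0.5434, 0.0954, 0.0447]
ft_force: [-0.1, 0.1, -2.6]
position: [0.5434, 0.0954, 0.0437]
ft_force: [0.0, 0.3, -0.6]
position: [0.5435, 0.0955, 0.0429]
ft_force: [-2.8, -0.7, 3.8]
position: [0.5435, 0.0956, 0.0423]
ft_force: [-3.3, -0.2, 6.8]
```

Contact is at TCP z ≈ 0.044. Ease back 1 mm and release.

```bash
python3 -m pendant '{"offset":[[0,-0.006,0.002],[0,-0.006,0.002],[0,-0.006,0.002]],"turn":[[0,0,0],[0,0,0],[0,0,0]]}'
python3 -m pendant '{"offset":[[0,0,0],[0,0,0],[0,0,0],[0,0,0],[0,0,0],[0,0,0],[0,0,0],[0,0,0]],"turn":[[0,0,0],[0,0,0],[0,0,0],[0,0,0],[0,0,0],[0,0,0],[0,0,0],[0,0,0]]}' 85
python3 - <<'E'
from h import *
a,da,ca=snap("top"); b,db,cb=snap("side")
P=cloud(da,ca); print("bar top near knob", np.round(np.nanmedian(P[180:187,268:274].reshape(-1,3),0),4))
Pb=cloud(db,cb);
A=cv2.resize(a[150:230,180:300],(600,400),interpolation=cv2.INTER_CUBIC)[100:300]; B=cv2.resize(b[170:290,180:300],(400,400),interpolation=cv2.INTER_CUBIC)
o=np.zeros((600,600,3),np.uint8); o[:200]=A; o[200:,:400]=B; save("c4",o)
E
```

```text
clock: 10.0
position: [0.5436, 0.0955, 0.0434]
ee_rot: [-0.603, -0.044, 0.055, 0.795]
ft_force: [-0.3, -0.9, 0.7]
grip_width: 0.495
clock: 11.0
position: [0.5435, 0.0956, 0.0434]
ee_rot: [-0.603, -0.044, 0.055, 0.795]
ft_force: [-0.1, -0.7, -0.5]
grip_width: 0.853
bar top near knob [ 0.5746 -0.0928  0.0536]
```

View pics/c4.png

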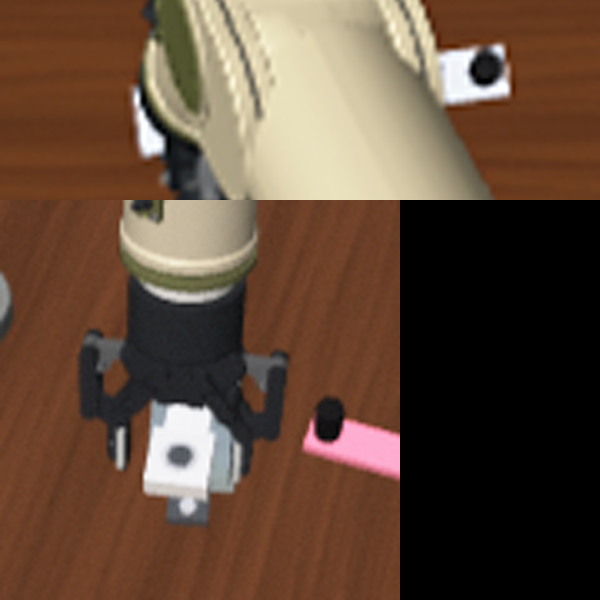

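It is released and stays up, with the bar top near the knob at 53.6 mm (level would be about 53). Open fully, retreat straight up, then away so the cameras can see.

```bash
python3 -m pendant '{"offset":[[0,-0.08,0.022],[0,-0.2,0.056],[0,-0.4,0.11],[0,-0.6,0.17],[0,-0.8,0.3],[0,-0.8,0.6],[0,-0.8,0.9],[0,-0.8,1],[0,-0.8,1],[0,-0.8,1]],"turn":[[0,0,0],[0,0,0],[0,0,0],[0,0,0],[0,0,0],[0,0,0],[0,0,0],[0,0,0],[0,0,0],[0,0,0]]}' 100
cat > chk.py <<'E'
from h import *
print(round(manip.get_obs()["clock"],2),np.round(manip.get_obs()["ft_force"],1))
for n,(u0,v0,w,h) in {"top":(185,165,110,50),"side":(200,170,80,130)}.items():
    im,d,cm=snap(n); save("k_"+n,im); P=cloud(d,cm); hsv=cv2.cvtColor(im,cv2.COLOR_RGB2HSV)
    R=np.zeros((384,512),bool); R[v0:v0+h,u0:u0+w]=1
    m=R&(hsv[...,1]<40)&(hsv[...,2]>170)&(P[...,2]>.01)&(P[...,2]<.1)
    k,l,s,_=cv2.connectedComponentsWithStats(m.astype(np.uint8)); Q=P[l==1+np.argmax(s[1:,4])]
    b=Q[(Q[:,1]<.05)&(Q[:,1]>-.09)]; A=np.polyfit(b[:,1],b[:,2],1); X=np.polyfit(b[:,1],b[:,0],1)
    r=b[:,2]-np.polyval(A,b[:,1]); b=b[abs(r)<.006]; A=np.polyfit(b[:,1],b[:,2],1)
    print(n,len(b),"knob-up tilt deg",round(-np.degrees(np.arctan(A[0])),1),"bar top z at crest",round(np.polyval(A,.013),4),"y ext",np.round(np.percentile(Q[:,1],[.5,99.5]),4),"x at crest",round(np.polyval(X,.013),4),"yaw",round(-90-np.degrees(np.arctan(X[0])),1))
E
python3 chk.py
```

```text
clock: 12.35
position: [0.5224, 0.242, 0.2513]
ee_rot: [-0.603, -0.043, 0.054, 0.795]
ft_force: [-0.9, -0.8, -0.2]
grip_width: 0.998
12.35 [-0.9 -0.8 -0.2]
top 427 knob-up tilt deg 0.2 bar top z at crest 0.0531 y ext [-0.1236  0.1121] x at crest 0.5546 yaw -82.1
side 6 knob-up tilt deg 10.8 bar top z at crest 0.0446 y ext [0.047  0.1143] x at crest 0.5255 yaw -143.3
```

Level in the top view so far. The side view is partly hidden, so I'll move farther away, wait for the rocking to settle, and check over time.

```bash
python3 -m pendant '{"offset":[[-0.2,-0.3,0.2],[-0.5,-0.5,0.4],[-0.7,-0.5,0.6],[-0.7,-0.5,0.6],[-0.7,-0.5,0.6],[-0.7,-0.5,0.6]],"turn":[[0,0,0],[0,0,0],[0,0,0],[0,0,0],[0,0,0],[0,0,0]]}'
python3 chk.py
python3 -m pendant '{"offset":[[0,0,0],[0,0,0],[0,0,0],[0,0,0]],"turn":[[0,0,0],[0,0,0],[0,0,0],[0,0,0]]}' >/dev/null; python3 chk.py
python3 -m pendant '{"offset":[[0,0,0],[0,0,0],[0,0,0],[0,0,0],[0,0,0],[0,0,0],[0,0,0],[0,0,0],[0,0,0],[0,0,0],[0,0,0],[0,0,0]],"turn":[[0,0,0],[0,0,0],[0,0,0],[0,0,0],[0,0,0],[0,0,0],[0,0,0],[0,0,0],[0,0,0],[0,0,0],[0,0,0],[0,0,0]]}' >/dev/null; python3 chk.py
```

```text
clock: 13.2
position: [0.3723, 0.309, 0.3788]
ee_rot: [-0.603, -0.042, 0.053, 0.795]
ft_force: [0.2, -0.7, 0.2]
grip_width: 0.999
13.2 [ 0.2 -0.7  0.2]
top 427 knob-up tilt deg -0.0 bar top z at crest 0.0533 y ext [-0.1235  0.1119] x at crest 0.5546 yaw -82.0
side 598 knob-up tilt deg 2.5 bar top z at crest 0.0494 y ext [-0.1172  0.1137] x at crest 0.5518 yaw -79.4
13.8 [-0.1 -1.   0.2]
top 429 knob-up tilt deg 0.5 bar top z at crest 0.0531 y ext [-0.1239  0.1121] x at crest 0.5545 yaw -82.1
side 592 knob-up tilt deg 2.1 bar top z at crest 0.0498 y ext [-0.1169  0.1138] x at crest 0.5518 yaw -79.4
15.4 [-0.7 -0.4  0.1]
top 430 knob-up tilt deg 0.2 bar top z at crest 0.0532 y ext [-0.1236  0.1121] x at crest 0.5545 yaw -82.1
side 609 knob-up tilt deg 2.2 bar top z at crest 0.0495 y ext [-0.1171  0.114 ] x at crest 0.5515 yaw -79.1
```

```bash
for i in 1 2 3; do python3 -m pendant '{"offset":[[0,0,0],[0,0,0],[0,0,0],[0,0,0],[0,0,0],[0,0,0],[0,0,0],[0,0,0],[0,0,0],[0,0,0],[0,0,0],[0,0,0]],"turn":[[0,0,0],[0,0,0],[0,0,0],[0,0,0],[0,0,0],[0,0,0],[0,0,0],[0,0,0],[0,0,0],[0,0,0],[0,0,0],[0,0,0]]}' >/dev/null; python3 chk.py; done
python3 -c "
import cv2;cv2.imwrite('pics/f.png',cv2.resize(cv2.imread('pics/k_side.png')[80:320,140:360],None,fx=2.4,fy=2.4,interpolation=2))"
```

```text
17.0 [0.3 0.2 0.2]
top 430 knob-up tilt deg 0.6 bar top z at crest 0.053 y ext [-0.1235  0.112 ] x at crest 0.5545 yaw -82.1
side 599 knob-up tilt deg 2.5 bar top z at crest 0.0495 y ext [-0.1182  0.1144] x at crest 0.5516 yaw -79.2
18.6 [ 0.4  0.2 -0.2]
top 428 knob-up tilt deg 0.3 bar top z at crest 0.0533 y ext [-0.1236  0.112 ] x at crest 0.5545 yaw -82.0
side 605 knob-up tilt deg 2.1 bar top z at crest 0.0498 y ext [-0.1173  0.1139] x at crest 0.5516 yaw -79.2
20.2 [-0.3 -0.   0.7]
top 425 knob-up tilt deg 0.5 bar top z at crest 0.0531 y ext [-0.1236  0.112 ] x at crest 0.5545 yaw -82.0
side 605 knob-up tilt deg 2.4 bar top z at crest 0.0494 y ext [-0.1181  0.1139] x at crest 0.5517 yaw -79.4
```

View pics/f.png

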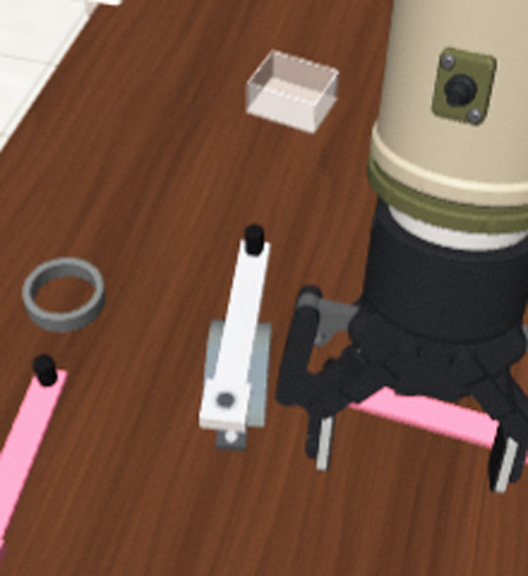

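The crank balances over the block, with its hub at (225,400) and knob at (255,240), both clear of the table. The robot is well away, and the box and tape are unmoved.

```bash
python3 -c "
from workcell import manip; print(manip.hand_in())"
```

```text
the job is handed in; nothing more can be done
None
```

The aluminium crank is balancing on the grey block by itself, level and at rest, and I handed the job in at about 20 s of the 51 s allowed. I gripped it by the hub, lifted and levelled it, set its balance point over the crest, then released it and moved the arm away.

- **Level and steady:** the top camera gave a tilt of 0 to 0.6° over the last 7 s, with no drift. The bar top at the crest measured 53 mm, which is what the 45 mm crest and 8 mm bar should give.
- **Side camera disagreed slightly:** it read a steady 2.1 to 2.5° and a bar top of about 49.5 mm. I put this down to pixels from the hub and bar edges getting into that fit, but did not check it.
- **Clearance and bystanders:** both ends are clear of the table. In the last picture the parts box and tape look as they did at the start. The jar was out of that picture, but the arm only passed well above its height.
- **Forces:** the highest wrist force I read was about 7 N, well under the limits.

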